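# Refit the crank of a drum grater

### The arm

A 6-joint arm with a two-finger parallel gripper is mounted at the origin on the work surface. World frame = base frame: x ahead of the robot, y to its left, z up, the work surface at z = 0. Lengths are in m, angles in rad, forces in N, time in s.
With the tool pointing down it reaches from about 0.275 to 0.75 m from the base axis. Payload 10.2 kg.
Tool frame: the origin (TCP) lies midway between the tips of the shut fingers; the grasp point (between the pads) lies 19 mm behind it; z points along the fingers, y is the line along which they close (so a half turn about z gives the same grasp; the last joint's range is limited). The gripper opens to 88 mm and grips with 3 to 60 N. Pads are 18 mm wide; open, the fingers measure 123 mm over their backs; the gripper's body (75 mm by 187 mm) begins 45 mm behind the grasp point.
Start: joints at [1.12, 0.313, 1.498, -0, 1.331, -0.223], TCP at [0.119, 0.511, 0.239] pointing down, gripper open.
Joint ranges: [-2.94, 2.94], [-0.97, 2.17], [0.19, 2.56], [-1.23, 4.37], [0.02, 3.11], [-2.88, 2.88]. Speed limits (rad/s): [2.39, 2.39, 3.01, 3.14, 3.14, 3.14].

### API

Orientations are given as a unit quaternion [w, x, y, z].
In Python, from plant import bot, eyes, spotter gives the robot as it stands. The module is installed in compiled form; this text tells all that it offers.
- The arm moves only by the tool arm_command, never from a script. Its argument "moves" is a list of rows, each a list of 3 entries, a list of its own where there are three numbers: the shift along the tool's x, y, z scaled (see below), then the turn, a rotation vector about the tool's x, y, z scaled (see below), then the opening, from -1 (shut) to 1 (fully open). A call has 1 to 20 rows; each row shifts and turns the commanded pose from where the row before left it, along the tool's axes as they then stand; what a row does not reach is not made up. The controller multiplies each number of a shift by 0.05 m and each number of a turn by 0.08 rad. A row lasts 1/10 s, in which the tool goes at most 50 mm and 8.59 degrees, less where a joint would pass 70% of its speed; a pose out of reach is approached as far as the arm can. A call with a number of a shift or a turn outside -1 to 1 is refused whole. A call with a gripper value outside its range is refused whole. The fingers move at their own pace and stop on an object; "newtons" is the grip in N (left out, the last holds). Time passes only in rows, so rows that do not move let the fingers close. It gives the time, the measured TCP pose, the force, the opening and the grip force at its end, in the units of the state.
- bot.observe(): the state, without advancing time (a new reading comes with each control period).
- eyes.read_camera(name): name is "side" or "top"; returns a dict with "frame" (384x512x3 uint8, red, green, blue), "vertical_fov" (degrees; the focal length in pixels is half the picture's height over the tangent of half this angle, whatever the lens; pixels are square), "cx", "cy" (the principal point, pixels), "rvec" (rotation vector, rad) and "tvec" (3), from world to camera coordinates, as OpenCV has them. Camera axes: x right, y down, z forward; pixel columns grow to the right and rows downward; lengths in m; the calibration is good to about 2 mm. A picture is of the moment at which its call begins. There is no depth.
- bot.close_job(): hands the job in; it is judged then, once.
Trained networks look in a picture, given as the dict that the camera call returned (one of the last four; its "shot" number tells which), for a name from the list of things; names that differ only in an ending like _2 or _b are one class to them, and where a whole thing is asked for, a point or a joint stands for the part that bears it (a point fixed in the world has none). Each returns a list of dicts, best first, with "p" (0 to 1); they miss things now and then, are a little off and sometimes report something else, mostly with a low value. They report only what shows in the picture. A call takes as long as a camera call. They do not tell look-alikes from the thing itself.
- spotter.recognise(picture, label): "extent" ([left, top, width, height] in pixels, round what is visible of it).
The state is a dict: "clock": time; "joints": joint angles; "qvel": joint speeds; "tau": joint torques, N m; "eef_pos": TCP position; "tool_rot": TCP orientation; "wrist_force": force on the tool from outside, world axes, zero at the start; "wrist_torque": the same for the moment, N m; "finger_gap": finger opening in m; "grip_force": force on a finger pad.
Only numpy, scipy, OpenCV 4.12 (cv2) and the standard library are available. Lean on these libraries where they do the work, as an engineer would, in place of code of your own. Each camera call takes 0.05 s, during which the arm holds its last target. There are 200 camera calls.

### The job

Put the loose crank back on the drum grater: find by feel where the grooves of its hub match the teeth of the splined drive shaft and slide it fully home against the shoulder, without forcing it. Fit it so that its arm hangs down the slope, towards the low side, as nearly as the splines allow, then let go; leave the bowl, the pusher, the rabbit and the planter where they stand.

Things in the scene. Friction and masses are not known exactly. Their poses are not given: they have to be found in the camera images.
- grater: cream hand-cranked drum grater, fixed by its suction foot. Origin: centre of the foot's underside (diameter 124 mm). z up; -x is the front, the low side to which the drum axis leans. Barrel 92 mm diameter, leaning 35 degrees from vertical; shaft at its upper front end, mouth at the back over the bowl, square feed chute behind the shaft up to 290 mm above the table.
- bearing: dark steel bearing nose of 38 mm diameter at the barrel's upper end, fixed to the grater. Origin: centre of its flat outer face (the shoulder the hub seats on), 252 mm above the table. z: outward along the drive shaft, 35 degrees from vertical, leaning to the front; -x: straight down the slope in the plane the crank turns in; y level.
- shaft_tip (a point): tip of the bright steel drive shaft, 36 mm out from the shoulder, axes as bearing. From the shoulder: six straight teeth 60 degrees apart (25 mm over the tips, 5 mm wide, 17.4 mm at the root) to 26 mm, plain round pilot 17.4 mm diameter to 31 mm, taper to 11 mm at 36 mm. It may stand at any angle about its axis (not reported) and turns stiffly (0.45 N m): light rubbing does not turn it.
- crank: loose steel crank, about 0.3 kg, 162 mm long, lying flat, wooden handle up. Origin: centre of the bore in the inner face (the face on the table, which seats on the shoulder). z: along the bore to the handle's side; x: along the arm to the handle. Dark hexagonal hub, 36 mm high, 36 mm across flats, one pair of flats facing +-y. Flat arm 22 mm wide, 10 mm thick, flush with the inner face.
- hub_top (a point): centre of the bore in the hub's outer face, 36 mm along z from the crank's origin. The bore goes right through: six grooves 60 degrees apart, one towards +x, 27 mm diameter, and six lands 3.4 mm wide leaving 19.4 mm. It slips over the pilot freely, over the teeth only when matched within about 5 degrees; else the lands stop on the tooth ends 26 mm short of the shoulder.
- crank_end (a point): point on the handle's axis in the middle of the arm's thickness: 130 mm along x, 5 mm along z from the crank's origin. The turned wooden handle is 26 mm in diameter and stands on the arm from 16 to 74 mm along z. The bore has 1 mm of play all round on the shaft, so the seated crank may droop by up to 5 degrees.
- bowl: blue ceramic bowl, loose, rim diameter 110 mm, 58 mm high, standing under the grater's mouth. Origin: centre of its underside, z up. Bystander.
- pusher: white plastic food pusher of the grater, loose, 62 x 56 mm flange below and a 50 x 42 mm block, 66 mm high, standing on the table near the crank. Origin: centre of its underside, z up. Bystander.
- rabbit: white ceramic rabbit, loose, about 90 mm long and 98 mm high. Origin: centre of its underside, z up. Bystander.
- planter: white flowered ceramic planter, loose, 86 mm diameter, 88 mm high. Origin: centre of its underside, z up. Bystander.
Things that resemble listed ones, but are neither listed nor needed, are in the scene too. Of the things like the crank, leave any that is pink; of the rest the larger one is meant.

How it is judged:
By the outcome, as a careful person would: the job done as asked, in the order asked, and still so for the second after the job is handed in, with the robot touching nothing.
It also fails if it takes over 64 s, if anything falls off the work surface, if the arm or the gripper's body presses on something with over 40 N, if the wrist force passes 120 N, or if a joint passes its speed limit or range.

## Working session

There is one attempt and no reset: what is moved stays moved. The work goes in short steps, Python scripts to look and compute and a tool call to move; the robot and the scene stay as the last step left them, time stands still between calls to the robot, and variables do not carry over. Pictures are saved under pics/ and viewed, at most 10 in all, crops included, and the job is handed in when it is done.

Besides the shell and the picture viewer there is one more tool, called after ">>>" in YAML: its name, and indented under it one key for each argument. arm_command: Moves the arm, as the interface text tells. Its arguments: {"type":"object","properties":{"moves":{"type":"array","items":{"type":"array"}},"newtons":{"type":"number"}},"required":["moves"]}

```bash
mkdir -p pics
cat > h.py <<'E'
import numpy as np, cv2
from scipy.spatial.transform import Rotation as R
from plant import bot, eyes, spotter
def cam(n):
    p=eyes.read_camera(n); f=192/np.tan(np.radians(p["vertical_fov"])/2)
    K=np.array([[f,0,p["cx"]],[0,f,p["cy"]],[0,0,1]]); return p,K
def proj(p,K,X):
    return cv2.projectPoints(np.array(X,float).reshape(-1,1,3),np.array(p["rvec"],float),np.array(p["tvec"],float),K,None)[0].reshape(-1,2)
def onplane(p,K,uv,z):
    Rm=cv2.Rodrigues(np.array(p["rvec"],float))[0]; t=np.array(p["tvec"],float).ravel()
    c=-Rm.T@t; d=Rm.T@np.linalg.inv(K)@np.array([uv[0],uv[1],1.]); return c+d*(z-c[2])/d[2]
def save(fr,name): cv2.imwrite("pics/"+name,cv2.cvtColor(fr,cv2.COLOR_RGB2BGR))
E
python3 - <<'E'
from h import *
s=bot.observe(); print({k:np.round(v,3) for k,v in s.items()})
im=[]
for n in("top","side"):
    p,K=cam(n); print(n,p["vertical_fov"],p["cx"],p["cy"],p["rvec"],p["tvec"])
    save(p["frame"],n+"0.png")
    for l in("grater","bearing","crank","bowl","pusher","rabbit","planter"):
        print(n,l,[(np.round(d["p"],2),np.round(d["extent"]).astype(int).tolist()) for d in spotter.recognise(p,l)[:4]])
E
```

```text
{'clock': np.float64(0.0), 'joints': array([ 1.12 ,  0.313,  1.498, -0.   ,  1.331, -0.223]), 'qvel': array([-0.001, -0.   ,  0.001, -0.   , -0.   ,  0.001]), 'tau': array([ 3.0000e-03, -4.0221e+01, -2.5226e+01,  7.0000e-02,  3.5000e-02,
       -0.0000e+00]), 'eef_pos': array([0.118, 0.511, 0.238]), 'tool_rot': array([-0.   ,  0.114,  0.994, -0.001]), 'wrist_force': array([0.839, 0.128, 0.386]), 'wrist_torque': array([0.014, 0.053, 0.006]), 'grip_force': np.float64(0.0), 'finger_gap': np.float64(0.088)}
top 52.83481690917473 257.700043841932 197.0459386870017 [ 2.17509935 -2.14078776  0.13156015] [0.00702219 0.59807612 1.14062456]
top grater [(np.float64(0.92), [283, 149, 74, 87])]
top bearing [(np.float64(0.54), [321, 194, 15, 19])]
top crank [(np.float64(0.94), [216, 203, 26, 48]), (np.float64(0.81), [148, 249, 53, 14]), (np.float64(0.67), [236, 158, 28, 22])]
top bowl [(np.float64(0.74), [306, 152, 17, 25]), (np.float64(0.49), [215, 202, 24, 49])]
top pusher [(np.float64(0.67), [197, 161, 22, 25])]
top rabbit [(np.float64(0.78), [114, 178, 31, 30])]
top planter [(np.float64(0.9), [380, 181, 36, 32]), (np.float64(0.35), [211, 202, 31, 52])]
side 45.45432615831675 248.55541745464927 190.4351644459005 [ 2.02121624  1.07971408 -0.52313317] [-0.33344279 -0.14665895  1.78076957]
side grater [(np.float64(0.68), [173, 180, 48, 91])]
side bearing []
side crank [(np.float64(0.93), [261, 166, 37, 31]), (np.float64(0.75), [174, 176, 47, 96]), (np.float64(0.71), [258, 242, 38, 23])]
side bowl [(np.float64(0.89), [184, 257, 44, 37])]
side pusher [(np.float64(0.9), [298, 215, 22, 30])]
side rabbit [(np.float64(0.55), [342, 173, 22, 32]), (np.float64(0.41), [243, 189, 41, 36])]
side planter [(np.float64(0.74), [104, 265, 33, 48])]
```

View pics/top0.png

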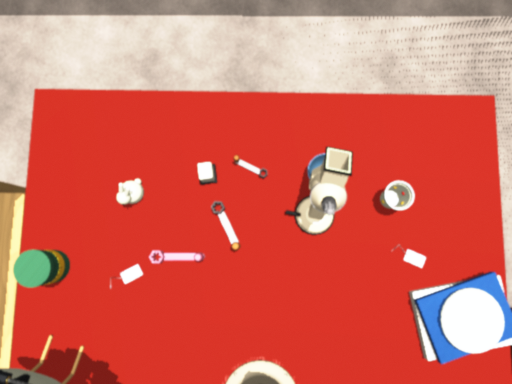

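View pics/side0.png

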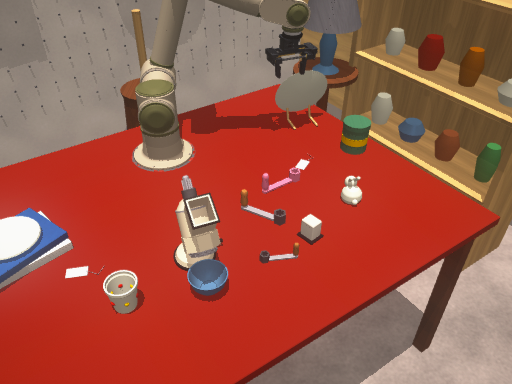

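The crank-like things in the top view are: pink (177,257), large with a dark hub (227,225), and small with a dark hub (250,166). The large non-pink one at (227,225) fits the description, so I'll confirm it with a crop.

Run:
```python
from h import *
p,K=cam("top"); f=p["frame"]
a=cv2.resize(f[190:260,200:270],(400,400),interpolation=cv2.INTER_CUBIC); b=cv2.resize(f[145:240,275:370],(400,400),interpolation=cv2.INTER_CUBIC)
q,Kq=cam("side"); g=q["frame"]
c=cv2.resize(g[170:300,165:230],(200,400)); c=cv2.resize(g[170:270,160:230],(140*2,400),interpolation=cv2.INTER_CUBIC)
save(np.hstack([a,b]),"c1.png")
d=cv2.resize(g[180:230,235:295],(480,400),interpolation=cv2.INTER_CUBIC)
save(np.hstack([c,d]),"c2.png")
for uv in [(217,207),(235,246),(227,225),(250,166),(265,173),(177,257),(315,215)]: print(uv,onplane(p,K,uv,0.02).round(3))
```

```text
(217, 207) [0.567 0.141 0.02 ]
(235, 246) [0.449 0.083 0.02 ]
(227, 225) [0.512 0.109 0.02 ]
(250, 166) [0.697 0.042 0.02 ]
(265, 173) [ 0.676 -0.005  0.02 ]
(177, 257) [0.413 0.258 0.02 ]
(315, 215) [ 0.547 -0.16   0.02 ]
```

View pics/c1.png

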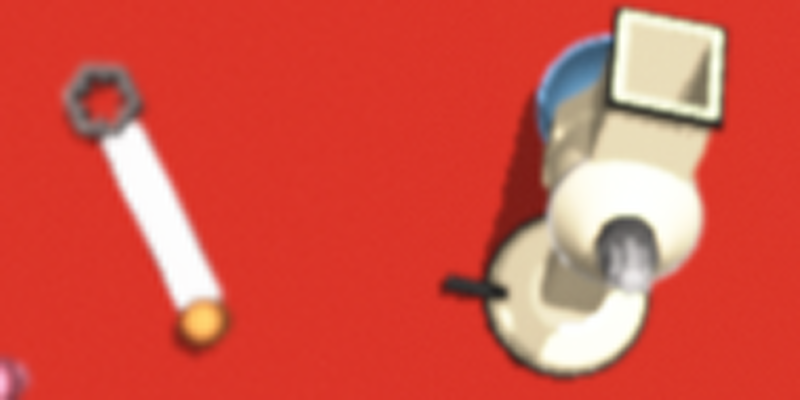

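View pics/c2.png

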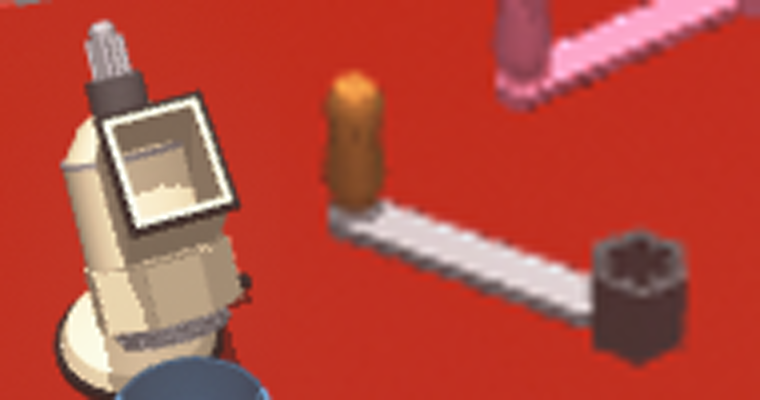

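The large steel crank with dark hexagonal hub and orange handle (hub top at about (217.9,207.7) in the top view and (280,211) in the side view) is confirmed. The shaft tip is near top (329.6,211) and side (185.5,176). Next I'll work out positions.

```bash
cat >> h.py <<'E'
from scipy.optimize import least_squares
def fitpts(views,model,x0):
    # views: list of (p,K,{name:uv}); model(x)->{name:X}
    def r(x):
        m=model(x); return np.concatenate([(proj(p,K,m[k])[0]-np.array(uv)) for p,K,d in views for k,uv in d.items()])
    s=least_squares(r,x0); return s.x,r(s.x).reshape(-1,2).round(1)
def crank(x):
    e=np.array([np.cos(x[2]),np.sin(x[2])]); o=np.array(x[:2])
    return dict(hub=[*o,.036],han=[*(o+.13*e),.074])
E
python3 - <<'E'
from h import *
p,K=cam("top"); q,Q=cam("side")
print("crank",*fitpts([(p,K,dict(hub=(217.4,207.4),han=(235.1,246))),(q,Q,dict(hub=(279.8,211.),han=(244.2,189.5)))],crank,[.56,.14,-2.7]))
print("crank top only",*fitpts([(p,K,dict(hub=(217.4,207.4),han=(235.1,246)))],crank,[.56,.14,-2.7]))
tri=lambda a,b:fitpts([(p,K,dict(a=a)),(q,Q,dict(a=b))],lambda x:dict(a=x),[.5,-.2,.25])
print("tip",*tri((329.4,211.5),(185,175.8)))
print("tip plane",onplane(p,K,(329.4,211.5),.2815),onplane(q,Q,(185,175.8),.2815))
print("foot",onplane(p,K,(313.7,213.6),.01)); print("chute",onplane(p,K,(338.4,160.6),.29))
# chute corners top crop (x,y)
for c in [(622,10),(725,28),(717,122),(610,100)]:
    print(onplane(p,K,((c[0]-400)/4.21+275-.4,c[1]/4.21+145-.4),.29).round(3))
# shaft from grater pose: x,y,yaw(front dir)+lateral; bearing/tip
save(cv2.resize(p["frame"][185:220,310:350],(800,700),interpolation=cv2.INTER_CUBIC)[:600],"c3a.png")
a=cv2.resize(p["frame"][188:220,310:342],(400,400),interpolation=cv2.INTER_CUBIC);b=cv2.resize(q["frame"][170:202,172:204],(400,400),interpolation=cv2.INTER_CUBIC)
save(np.hstack([a,b]),"c3.png")
E
```

```text
crank [ 0.5646729   0.14052135 -2.66845234] [[-0.7 -0.1]
 [-0.5  0. ]
 [-0.5  0.7]
 [-0.6  0.4]]
crank top only [ 0.5646553   0.13859095 -2.67108457] [[-0.1 -0.1]
 [ 0.   0.1]]
tip [ 0.53575024 -0.15622809  0.28082426] [[-0.1 -0. ]
 [-0.1 -0. ]]
tip plane [ 0.53562089 -0.15623172  0.2815    ] [ 0.53670708 -0.15646863  0.2815    ]
foot [ 0.55224018 -0.15778874  0.01      ]
chute [ 0.65846274 -0.17721394  0.29      ]
[ 0.692 -0.151  0.29 ]
[ 0.682 -0.21   0.29 ]
[ 0.627 -0.205  0.29 ]
[ 0.639 -0.144  0.29 ]
```

View pics/c3.png

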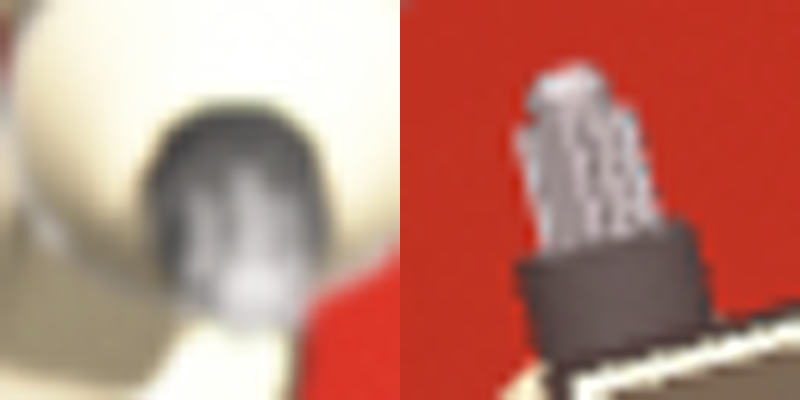

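>>> arm_command:
  moves:
    - [[0, 0, 0], [0, 0, -0.97], 1]
    - [[0, 0, 0], [0, 0, -0.97], 1]
    - [[0, 0, 0], [0, 0, -0.97], 1]
    - [[0, 0, 0], [0, 0, -0.97], 1]
    - [[0, 0, 0], [0, 0, -0.97], 1]
    - [[0, 0, 0], [0, 0, -0.97], 1]
    - [[0, 0, 0], [0, 0, -0.97], 1]
    - [[0, 0, 0], [0, 0, -0.97], 1]
    - [[0, 0, 0], [0, 0, -0.97], 1]
  newtons: 15

```text
clock: 1.9
eef_pos: [0.1186, 0.5114, 0.2387]
tool_rot: [-0.0, -0.235, 0.972, 0.0]
wrist_force: [-0.0, -0.3, -0.3]
finger_gap: 0.088
grip_force: 0.0
```

>>> arm_command:
  moves:
    - [[-0.29, -0.67, 0.11], [0, 0, 0], 1]
    - [[-0.29, -0.67, 0.11], [0, 0, 0], 1]
    - [[-0.29, -0.67, 0.11], [0, 0, 0], 1]
    - [[-0.29, -0.67, 0.11], [0, 0, 0], 1]
    - [[-0.29, -0.67, 0.11], [0, 0, 0], 1]
    - [[-0.29, -0.67, 0.11], [0, 0, 0], 1]
    - [[-0.29, -0.67, 0.11], [0, 0, 0], 1]
    - [[-0.29, -0.67, 0.11], [0, 0, 0], 1]
    - [[-0.29, -0.67, 0.11], [0, 0, 0], 1]
    - [[-0.29, -0.67, 0.11], [0, 0, 0], 1]
    - [[-0.29, -0.67, 0.11], [0, 0, 0], 1]
    - [[-0.29, -0.67, 0.11], [0, 0, 0], 1]
    - [[-0.29, -0.67, 0.11], [0, 0, 0], 1]
    - [[-0.29, -0.67, 0.11], [0, 0, 0], 1]
    - [[-0.29, -0.67, 0.11], [0, 0, 0], 1]
    - [[-0.29, -0.67, 0.11], [0, 0, 0], 1]
    - [[0, 0, 0], [0, 0, 0], 1]

```text
clock: 3.6
eef_pos: [0.5705, 0.136, 0.1496]
tool_rot: [-0.0, -0.231, 0.973, -0.0]
wrist_force: [-0.3, 0.2, 0.4]
finger_gap: 0.0884
grip_force: 0.0
```

```bash
cat >> h.py <<'E'
def to(T,Rt=None):
    s=bot.observe(); q=s["tool_rot"]; r=R.from_quat([*q[1:],q[0]]); d=r.inv().apply(np.array(T)-s["eef_pos"])
    print("t",s["clock"].round(2),"pos",s["eef_pos"].round(4),"x",r.as_matrix()[:,0].round(3),"z",r.as_matrix()[:,2].round(3),"F",s["wrist_force"].round(1),"M",s["wrist_torque"].round(2),"j",s["joints"].round(2),"gap",s["finger_gap"].round(4))
    print("shift units total",(d/.05).round(2))
    if Rt is not None: print("turn units",((r.inv()*Rt).as_rotvec()/.08).round(2))
E
python3 -c "
from h import *
a=-2.669
to([.5645,.1398,.006],R.from_matrix(np.array([[np.cos(a),np.sin(a),0],[np.sin(a),-np.cos(a),0],[0,0,-1]])))"
```

```text
Traceback (most recent call last):
  File "h.py", line 24, in to
    print("t",s["clock"].round(2),"pos",s["eef_pos"].round(4),"x",r.as_matrix()[:,0].round(3),"z",r.as_matrix()[:,2].round(3),"F",s["wrist_force"].round(1),"M",s["wrist_torque"].round(2),"j",s["joints"].round(2),"gap",s["finger_gap"].round(4))
              ^^^^^^^^^^^^^^^^
AttributeError: 'float' object has no attribute 'round'
```

```bash
sed -i 's/s\["clock"\].round(2)/round(s["clock"],2)/; s/s\["finger_gap"\].round(4)/round(float(s["finger_gap"]),4)/' h.py
python3 -c "
from h import *
a=-2.669
to([.5645,.1398,.006],R.from_matrix(np.array([[np.cos(a),np.sin(a),0],[np.sin(a),-np.cos(a),0],[0,0,-1]])))"
```

```text
t 3.6 pos [0.5705 0.136  0.1496] x [-0.893 -0.45   0.001] z [-0.    -0.001 -1.   ] F [-0.3  0.2  0.4] M [ 0.07  0.05 -0.03] j [ 0.03  0.53  1.42 -0.    1.19 -2.  ] gap 0.0884
shift units total [0.07 0.12 2.87]
turn units [-0.   -0.01 -0.07]
```

>>> arm_command:
  moves:
    - [[0.03, 0.06, 0.58], [0, 0, -0.07], 1]
    - [[0.03, 0.06, 0.58], [0, 0, 0], 1]
    - [[0, 0, 0.57], [0, 0, 0], 1]
    - [[0, 0, 0.57], [0, 0, 0], 1]
    - [[0, 0, 0.57], [0, 0, 0], 1]
    - [[0, 0, 0], [0, 0, 0], 1]
    - [[0, 0, 0], [0, 0, 0], 0.0]
    - [[0, 0, 0], [0, 0, 0], -0.5]
    - [[0, 0, 0], [0, 0, 0], -1]
    - [[0, 0, 0], [0, 0, 0], -1]
    - [[0, 0, 0], [0, 0, 0], -1]
    - [[0, 0, 0], [0, 0, 0], -1]
    - [[0, 0, 0], [0, 0, 0], -1]
    - [[0, 0, 0], [0, 0, 0], -1]
    - [[0, 0, 0], [0, 0, 0], -1]
  newtons: 30

```text
clock: 5.1
eef_pos: [0.5634, 0.1427, 0.0076]
tool_rot: [0.0, -0.236, 0.972, -0.0]
wrist_force: [1.2, -1.7, 2.9]
finger_gap: 0.0356
grip_force: 29.6
```

```bash
python3 -c "
from h import *
a=-2.669
to([.5645,.1398,.006])"
```

```text
t 5.1 pos [0.5634 0.1427 0.0076] x [-0.889 -0.458 -0.001] z [ 0.001 -0.    -1.   ] F [ 1.2 -1.7  2.9] M [-0.33 -0.24 -0.02] j [ 0.05  0.71  1.55 -0.    0.89 -2.  ] gap 0.0356
shift units total [ 0.01 -0.06  0.03]
```

>>> arm_command:
  moves:
    - [[0, 0, -0.4], [0, 0, 0], -1]
    - [[0, 0, -0.8], [0, 0, 0], -1]
    - [[0, 0, -0.9], [0, 0, 0], -1]
    - [[0, 0, -0.9], [0, 0, 0], -1]
    - [[0, 0, -0.9], [0, 0, 0], -1]
    - [[0, 0, -0.9], [0, 0, 0], -1]
    - [[0, 0, -0.9], [0, 0, 0], -1]
    - [[0, 0, -0.5], [0, 0, 0], -1]
    - [[0, 0, 0], [0, 0, 0.8], -1]
    - [[0, 0, 0], [0, 0, 0.8], -1]
    - [[0, 0, 0], [0, 0, 0.8], -1]
    - [[0, 0, 0], [0, 0, 0.8], -1]
    - [[0, 0, 0], [0, 0, 0.8], -1]
    - [[0, 0, 0], [0, 0, 0.8], -1]
    - [[0, 0, 0], [0, 0, 0.8], -1]
    - [[0, 0, 0], [0, 0, 0.8], -1]
    - [[0, 0, 0], [0, 0, 0.8], -1]
    - [[0, 0, 0], [0, 0, 0.8], -1]
  newtons: 50

```text
clock: 6.9
eef_pos: [0.5626, 0.1431, 0.3162]
tool_rot: [-0.001, 0.083, 0.997, 0.0]
wrist_force: [0.5, -0.4, -3.2]
finger_gap: 0.0354
grip_force: 49.6
```

```bash
cat >> h.py <<'E'
TIP=np.array([.5352,-.1575,.2812]); PSI=.165; G=.0076
def target(d,ang=0,tip=None):
    """tool pose with crank inner face d m out from the shaft tip"""
    tip=TIP if tip is None else tip
    f=np.array([-np.cos(PSI),np.sin(PSI),0]); z=np.array([0,0,1.]); c,s=np.cos(np.radians(35)),np.sin(np.radians(35))
    a=s*f+c*z; x=c*f-s*z; M=np.stack([x,np.cross(-a,x),-a],1)
    return tip+(d+G)*a, R.from_matrix(M)*R.from_rotvec([0,0,ang])
E
python3 - <<'E'
from h import *
p,K=cam("top"); q,Q=cam("side")
f=np.array([-np.cos(PSI),np.sin(PSI),0]); s=np.sin(np.radians(35))
print(fitpts([(p,K,dict(a=(330.,211.4))),(q,Q,dict(a=(185.3,175.5)))],lambda x:dict(a=x),[.5,-.2,.25]))
# bearing + tip model with known heights
def m(x): 
    t=np.array([x[0],x[1],.2815]); return dict(a=t,b=t-.036*(s*f+np.cos(np.radians(35))*np.array([0,0,1])))
print(fitpts([(p,K,dict(a=(330.,211.4))),(q,Q,dict(a=(185.3,175.5),b=(188.1,188.7)))],m,[.53,-.16]))
T,Rt=target(.05); to(T,Rt)
E
```

```text
(array([ 0.53628811, -0.1566333 ,  0.28233891]), array([[-0.4, -0.2],
       [-0.5, -0. ]]))
(array([ 0.53571043, -0.15656763]), array([[-0.5,  0.1],
       [-0.5,  0.1],
       [ 0.1,  0.4]]))
t 7.0 pos [0.5627 0.143  0.3163] x [-0.987  0.163  0.002] z [-0.002  0.    -1.   ] F [-0.2 -0.5 -3. ] M [-0.04 -0.17 -0.02] j [ 0.05  0.4   1.17  0.    1.57 -1.36] gap 0.0357
shift units total [ 0.22 -6.02 -0.24]
turn units [ 0.   -7.66  0.01]
```

>>> arm_command:
  moves:
    - [[0, 0, -0.4], [0, -0.77, 0], -1]
    - [[0, 0, -0.4], [0, -0.77, 0], -1]
    - [[0, 0, 0], [0, -0.77, 0], -1]
    - [[0, 0, 0], [0, -0.77, 0], -1]
    - [[0, 0, 0], [0, -0.77, 0], -1]
    - [[0, 0, 0], [0, -0.77, 0], -1]
    - [[0, 0, 0], [0, -0.76, 0], -1]
    - [[0, 0, 0], [0, -0.76, 0], -1]
    - [[0, 0, 0], [0, -0.76, 0], -1]
    - [[0, 0, 0], [0, -0.76, 0], -1]
    - [[0, 0, 0], [0, 0, 0], -1]

```text
clock: 8.1
eef_pos: [0.5605, 0.1434, 0.3559]
tool_rot: [0.299, 0.077, 0.951, -0.025]
wrist_force: [0.0, -0.1, -2.3]
finger_gap: 0.0355
grip_force: 49.6
```

```bash
sed -i 's/^TIP=.*; PSI/TIP=np.array([.5355,-.1570,.2815]); PSI/' h.py
python3 - <<'E'
from h import *
T,Rt=target(.04); to(T,Rt)
E
```

```text
t 8.1 pos [0.5605 0.1434 0.3559] x [-0.809  0.131 -0.573] z [ 0.566 -0.094 -0.819] F [ 0.  -0.1 -2.3] M [ 0.05  0.41 -0.04] j [ 0.12  0.1   1.57 -0.21  0.89 -1.21] gap 0.0355
shift units total [ 0.47 -6.01  0.55]
turn units [ 0.01 -0.01  0.04]
```

>>> arm_command:
  moves:
    - [[0.05, -0.6, 0], [0, 0, 0], -1]
    - [[0.05, -0.6, 0], [0, 0, 0], -1]
    - [[0.05, -0.6, 0], [0, 0, 0], -1]
    - [[0.05, -0.6, 0], [0, 0, 0], -1]
    - [[0.05, -0.6, 0], [0, 0, 0], -1]
    - [[0.05, -0.6, 0], [0, 0, 0], -1]
    - [[0.05, -0.6, 0], [0, 0, 0], -1]
    - [[0.05, -0.6, 0.1], [0, 0, 0], -1]
    - [[0.05, -0.6, 0.2], [0, 0, 0], -1]
    - [[0.02, -0.6, 0.2], [0, 0, 0], -1]
    - [[0, 0, 0], [0, 0, 0], -1]
    - [[0, 0, 0], [0, 0, 0], -1]

```text
clock: 9.3
eef_pos: [0.508, -0.1524, 0.323]
tool_rot: [0.3, 0.078, 0.95, -0.024]
wrist_force: [0.4, -0.2, -3.4]
finger_gap: 0.0357
grip_force: 49.6
```

Run:
```python
from h import *
T,Rt=target(.04); to(T,Rt)
p,K=cam("top"); q,Q=cam("side")
# predicted hub outer face centre, tip
s=bot.observe(); r=R.from_quat([*s["tool_rot"][1:],s["tool_rot"][0]]); o=s["eef_pos"]+r.apply([0,0,G]); h=o+r.apply([0,0,-.036]); e=o+r.apply([.13,0,-.074])
for P,k,n in((p,K,"top"),(q,Q,"side")): print(n,"inner,top,handle,tip",proj(P,k,[o,h,e,TIP]).round(1).tolist())
a=cv2.resize(p["frame"][175:239,290:354],(400,400),interpolation=cv2.INTER_CUBIC);b=cv2.resize(q["frame"][140:204,155:219],(400,400),interpolation=cv2.INTER_CUBIC)
save(np.hstack([a,b]),"c4.png")
```

```text
t 9.3 pos [ 0.508  -0.1524  0.323 ] x [-0.808  0.134 -0.574] z [ 0.566 -0.093 -0.819] F [ 0.4 -0.2 -3.4] M [ 0.11  0.35 -0.03] j [-0.64 -0.02  1.79  0.36  0.86 -2.21] gap 0.0357
shift units total [ 0.02 -0.    0.05]
turn units [0.02 0.01 0.01]
top inner,top,handle,tip [[330.5, 220.2], [331.6, 228.5], [319.3, 284.6], [329.7, 211.6]]
side inner,top,handle,tip [[181.0, 159.4], [177.5, 145.8], [165.2, 136.5], [184.6, 175.6]]
```

View pics/c4.png

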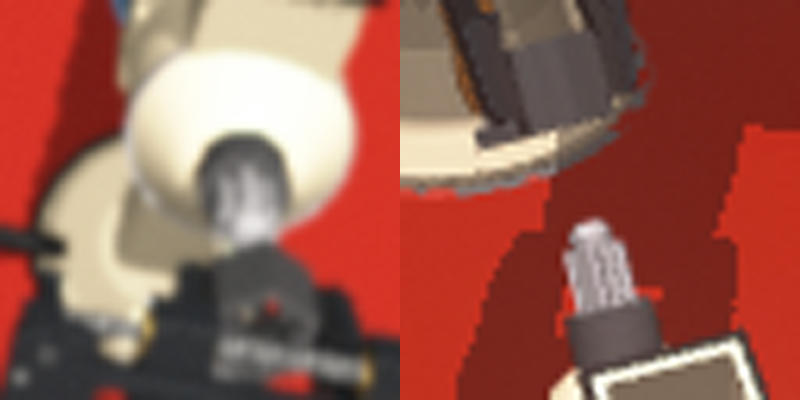

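The hub sits over the shaft axis: side view shows the hub's lower edge at (181,159) and the tip at (185,176), and the top view shows the bore at (332.5,224) and the tip at (330.4,211.7). I'll go down to the tip.

>>> arm_command:
  moves:
    - [[0.02, 0.02, 0.25], [0, 0, 0], -1]
    - [[0, 0, 0.3], [0, 0, 0], -1]
    - [[0, 0, 0.2], [0, 0, 0], -1]
    - [[0, 0, 0.05], [0, 0, 0], -1]
    - [[0, 0, 0], [0, 0, 0], -1]

```text
clock: 9.9
eef_pos: [0.5303, -0.1543, 0.29]
tool_rot: [0.301, 0.078, 0.95, -0.024]
wrist_force: [0.2, 0.2, -3.4]
finger_gap: 0.0357
grip_force: 49.6
```

>>> arm_command:
  moves:
    - [[0, 0, 0.03], [0, 0, 0], -1]
    - [[0, 0, 0.03], [0, 0, 0], -1]
    - [[0, 0, 0], [0, 0, 0], -1]

```text
clock: 10.2
eef_pos: [0.5317, -0.1551, 0.2877]
tool_rot: [0.301, 0.078, 0.95, -0.025]
wrist_force: [-2.1, -0.5, -1.1]
finger_gap: 0.0354
grip_force: 49.6
```

```bash
cat >> h.py <<'E'
def st():
    s=bot.observe(); r=R.from_quat([*s["tool_rot"][1:],s["tool_rot"][0]])
    T,Rt=target(0); o=Rt.inv().apply(s["eef_pos"]-T)
    print("t",round(s["clock"],2),"rel mm (x,y,depth)",(o*1e3).round(1),"F tool",r.inv().apply(s["wrist_force"]).round(1),"M tool",r.inv().apply(s["wrist_torque"]).round(2),"turn deg",np.degrees((Rt.inv()*r).as_rotvec()).round(1),"gap",round(float(s["finger_gap"]),4))
E
python3 -c "
from h import *
st()"
```

```text
t 10.2 rel mm (x,y,depth) [-0.2  1.2  0.2] F tool [ 2.3 -0.8 -0.2] M tool [0.15 0.6  0.04] turn deg [-0.  -0.1 -0.1] gap 0.0354
```

>>> arm_command:
  moves:
    - [[0, 0, 0.03], [0, 0, 0], -1]
    - [[0, 0, 0.03], [0, 0, 0], -1]
    - [[0, 0, 0], [0, 0, 0], -1]

```text
clock: 10.5
eef_pos: [0.5329, -0.1558, 0.2852]
tool_rot: [0.3, 0.078, 0.95, -0.025]
wrist_force: [-10.2, -2.7, 1.8]
finger_gap: 0.0359
grip_force: 49.6
```

```bash
python3 -c "
from h import *
st()"
```

```text
t 10.5 rel mm (x,y,depth) [0.1 0.8 3. ] F tool [ 6.9 -4.4 -7. ] M tool [ 0.81  1.53 -0.01] turn deg [ 0.  -0.1 -0.1] gap 0.0359
```

>>> arm_command:
  moves:
    - [[0.03, -0.03, -0.06], [0, 0, 0], -1]
    - [[0.01, 0, 0], [0, 0, 0], -1]
    - [[0, 0, 0.03], [0, 0, 0], -1]
    - [[0, 0, 0.03], [0, 0, 0], -1]
    - [[0, 0, 0], [0, 0, 0], -1]

```text
clock: 11.0
eef_pos: [0.5317, -0.1565, 0.2835]
tool_rot: [0.3, 0.078, 0.95, -0.025]
wrist_force: [-0.6, -0.3, -3.2]
finger_gap: 0.0357
grip_force: 49.6
```

```bash
python3 -c "
from h import *
st()"
```

```text
t 11.0 rel mm (x,y,depth) [ 2.  -0.1  3.8] F tool [ 2.3 -0.4  2.3] M tool [0.01 0.43 0.01] turn deg [-0.1 -0.1 -0. ] gap 0.0357
```

Free now at 3.8 mm depth. Going on down.

>>> arm_command:
  moves:
    - [[0, 0, 0.03], [0, 0, 0], -1]
    - [[0, 0, 0.03], [0, 0, 0], -1]
    - [[0, 0, 0.02], [0, 0, 0], -1]
    - [[0, 0, 0], [0, 0, 0], -1]

```text
clock: 11.4
eef_pos: [0.5339, -0.1569, 0.2803]
tool_rot: [0.3, 0.078, 0.95, -0.025]
wrist_force: [-0.9, -0.4, -3.9]
finger_gap: 0.0361
grip_force: 49.6
```

```bash
python3 -c "
from h import *
st()"
```

```text
t 11.4 rel mm (x,y,depth) [ 2.  -0.1  7.7] F tool [ 3.  -0.5  2.7] M tool [0.17 0.54 0.  ] turn deg [-0.  -0.1 -0.1] gap 0.0361
```

>>> arm_command:
  moves:
    - [[0, 0, 0.03], [0, 0, 0], -1]
    - [[0, 0, 0.03], [0, 0, 0], -1]
    - [[0, 0, 0.02], [0, 0, 0], -1]
    - [[0, 0, 0], [0, 0, 0], -1]

```text
clock: 11.8
eef_pos: [0.5358, -0.1577, 0.2768]
tool_rot: [0.3, 0.078, 0.95, -0.025]
wrist_force: [-1.9, -5.0, -6.5]
finger_gap: 0.0356
grip_force: 49.6
```

```bash
python3 -c "
from h import *
st()"
```

```text
t 11.8 rel mm (x,y,depth) [ 2.4 -0.7 11.7] F tool [ 4.5 -5.2  4.7] M tool [ 0.83  0.98 -0.11] turn deg [ 0.  -0.  -0.1] gap 0.0356
```

>>> arm_command:
  moves:
    - [[0.01, -0.025, 0], [0, 0, 0], -1]
    - [[0, 0, 0.02], [0, 0, 0], -1]
    - [[0, 0, 0.02], [0, 0, 0], -1]
    - [[0, 0, 0], [0, 0, 0], -1]

```text
clock: 12.2
eef_pos: [0.5365, -0.1583, 0.2754]
tool_rot: [0.3, 0.078, 0.95, -0.024]
wrist_force: [-4.5, 1.7, -1.0]
finger_gap: 0.0361
grip_force: 49.7
```

```bash
python3 -c "
from h import *
st()"
```

```text
t 12.2 rel mm (x,y,depth) [ 2.5 -1.1 13.3] F tool [ 4.4  0.9 -1.8] M tool [-0.24  1.08 -0.21] turn deg [-0.1 -0.1 -0.1] gap 0.0361
```

>>> arm_command:
  moves:
    - [[0, 0, 0.02], [0, 0, -0.4], -1]
    - [[0, 0, 0.02], [0, 0, -0.4], -1]
    - [[0, 0, 0], [0, 0, -0.4], -1]
    - [[0, 0, 0], [0, 0, 0], -1]

```text
clock: 12.6
eef_pos: [0.538, -0.1587, 0.2738]
tool_rot: [0.299, 0.032, 0.953, -0.039]
wrist_force: [0.3, 0.4, -3.0]
finger_gap: 0.0358
grip_force: 49.5
```

```bash
python3 -c "
from h import *
st()"
```

```text
t 12.6 rel mm (x,y,depth) [ 2.2 -1.3 15.5] F tool [1.5 0.6 2.5] M tool [-0.17  0.5  -0.02] turn deg [-0.  -0.1 -5.6] gap 0.0358
```

>>> arm_command:
  moves:
    - [[0, 0, 0.03], [0, 0, 0], -1]
    - [[0, 0, 0.03], [0, 0, 0], -1]
    - [[0, 0, 0], [0, 0, 0], -1]

```text
clock: 12.9
eef_pos: [0.5397, -0.1591, 0.2712]
tool_rot: [0.299, 0.033, 0.953, -0.039]
wrist_force: [-0.2, -0.2, -3.1]
finger_gap: 0.0359
grip_force: 49.5
```

```bash
python3 -c "
from h import *
st()"
```

```text
t 12.9 rel mm (x,y,depth) [ 2.2 -1.4 18.7] F tool [ 1.9 -0.1  2.5] M tool [-0.1   0.5   0.05] turn deg [-0.  -0.1 -5.5] gap 0.0359
```

The splines have matched. Sliding on down in small steps.

>>> arm_command:
  moves:
    - [[0, 0, 0.04], [0, 0, 0], -1]
    - [[0, 0, 0.04], [0, 0, 0], -1]
    - [[0, 0, 0.04], [0, 0, 0], -1]
    - [[0, 0, 0.04], [0, 0, 0], -1]
    - [[0, 0, 0], [0, 0, 0], -1]

```text
clock: 13.4
eef_pos: [0.5442, -0.1599, 0.2645]
tool_rot: [0.299, 0.032, 0.953, -0.039]
wrist_force: [-0.1, 0.3, -3.4]
finger_gap: 0.0355
grip_force: 49.5
```

```bash
python3 -c "
from h import *
st()"
```

```text
t 13.4 rel mm (x,y,depth) [ 2.3 -1.4 26.7] F tool [2.  0.5 2.7] M tool [-0.11  0.43  0.02] turn deg [-0.  -0.1 -5.5] gap 0.0355
```

>>> arm_command:
  moves:
    - [[0, 0, 0.04], [0, 0, 0], -1]
    - [[0, 0, 0.04], [0, 0, 0], -1]
    - [[0, 0, 0.04], [0, 0, 0], -1]
    - [[0, 0, 0.02], [0, 0, 0], -1]
    - [[0, 0, 0], [0, 0, 0], -1]

```text
clock: 13.9
eef_pos: [0.5482, -0.1605, 0.2589]
tool_rot: [0.299, 0.032, 0.953, -0.039]
wrist_force: [0.5, -0.1, -3.2]
finger_gap: 0.0357
grip_force: 49.5
```

```bash
python3 -c "
from h import *
st()"
```

```text
t 13.9 rel mm (x,y,depth) [ 2.3 -1.4 33.6] F tool [1.4 0.1 2.9] M tool [-0.17  0.43 -0.01] turn deg [-0.  -0.1 -5.6] gap 0.0357
```

>>> arm_command:
  moves:
    - [[0, 0, 0.02], [0, 0, 0], -1]
    - [[0, 0, 0.02], [0, 0, 0], -1]
    - [[0, 0, 0.02], [0, 0, 0], -1]
    - [[0, 0, 0], [0, 0, 0], -1]

```text
clock: 14.3
eef_pos: [0.549, -0.1605, 0.2586]
tool_rot: [0.299, 0.031, 0.953, -0.04]
wrist_force: [-28.5, 6.1, 17.6]
finger_gap: 0.0357
grip_force: 49.8
```

```bash
python3 -c "
from h import *
st()"
```

```text
t 14.3 rel mm (x,y,depth) [ 1.8 -1.3 34.3] F tool [ 13.5   2.6 -31.1] M tool [-0.14  2.39 -0.07] turn deg [-0.  -0.1 -5.7] gap 0.0357
```

Stopped at 34.3 mm. The inner face works out at z = 0.2524, and the shoulder is at 0.252, so it's seated. I'll relax the pressure, open and withdraw.

>>> arm_command:
  moves:
    - [[0, 0, -0.05], [0, 0, 0], -1]
    - [[0, 0, 0], [0, 0, 0], -1]
    - [[0, 0, 0], [0, 0, 0], -0.1]
    - [[0, 0, 0], [0, 0, 0], 0.2]
    - [[0, 0, 0], [0, 0, 0], 0.6]
    - [[0, 0, 0], [0, 0, 0], 0.8]
    - [[0, 0, 0], [0, 0, 0], 0.8]
    - [[0, 0, 0], [0, 0, 0], 0.8]
    - [[0, 0, -0.2], [0, 0, 0], 0.8]
    - [[0, 0, -0.4], [0, 0, 0], 0.8]
    - [[0, 0, -0.6], [0, 0, 0], 0.8]
    - [[0, 0, -0.8], [0, 0, 0], 0.8]
    - [[0, 0, -0.8], [0, 0, 0], 0.8]
    - [[0, 0, -0.8], [0, 0, 0], 0.8]
    - [[0, 0.8, -0.5], [0, 0, 0], 0.8]
    - [[0, 0.9, 0], [0, 0, 0], 0.8]
    - [[0, 0.9, 0], [0, 0, 0], 0.8]
    - [[0, 0.9, 0], [0, 0, 0], 0.8]
    - [[0, 0.9, 0], [0, 0, 0], 0.8]
    - [[0, 0, 0], [0, 0, 0], 0.8]

```text
clock: 16.3
eef_pos: [0.4496, 0.0833, 0.4146]
tool_rot: [0.3, 0.028, 0.953, -0.037]
wrist_force: [-0.2, -0.5, -0.6]
finger_gap: 0.0793
grip_force: 0.0
```

Run:
```python
from h import *
st()
p,K=cam("top"); q,Q=cam("side")
T,Rt=target(-.036,np.radians(-5.6)); f=Rt.apply
o=T+f([0,0,G])
for P,k,n in((p,K,"top"),(q,Q,"side")): print(n,"hubtop,handle top",proj(P,k,[o+f([0,0,-.036]),o+f([.13,0,-.074])]).round(1).tolist())
a=cv2.resize(p["frame"][165:265,280:380],(400,400),interpolation=cv2.INTER_CUBIC);b=cv2.resize(q["frame"][130:230,130:230],(400,400),interpolation=cv2.INTER_CUBIC)
save(np.hstack([a,b]),"c5.png")
```

```text
t 16.3 rel mm (x,y,depth) [  25.4  222.9 -172.7] F tool [ 0.5 -0.4  0.4] M tool [-0.02  0.27 -0.  ] turn deg [-0.4 -0.2 -6. ] gap 0.0793
top hubtop,handle top [[329.7, 211.6], [323.4, 264.8]]
side hubtop,handle top [[184.6, 175.6], [167.6, 164.6]]
```

View pics/c5.png

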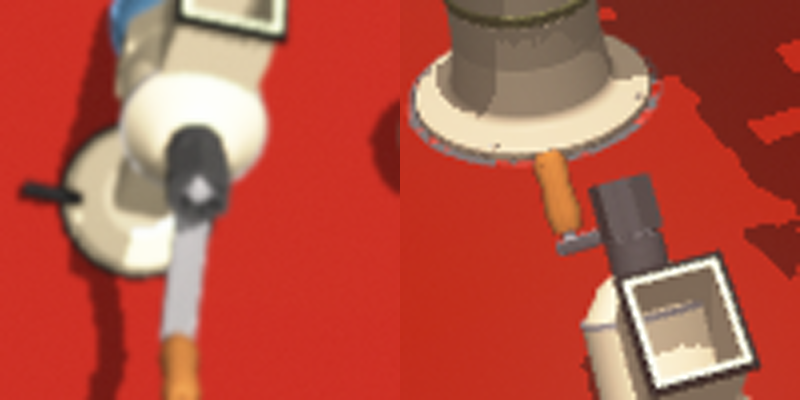

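The crank is seated: the hub rests on the bearing nose, the shaft tip shows level in the bore at top view (329,211), and the arm hangs down the front slope. I'm handing the job in.

```bash
python3 -c "
from h import *
print(bot.close_job())"
```

```text
the job is handed in; nothing more can be done
None
```

The crank is fully home on the splined shaft, its arm pointing down the slope about 6° off straight down, and the gripper has let go; the arm touched none of the bystanders, and I handed the job in at about 16 s.

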